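# Lay the upright bracket back onto its rest

### The arm

A 6-joint arm with a two-finger parallel gripper is mounted at the origin on a cart in front of the work surface, level with it; the furniture and walls round the work are solid. World frame = base frame: x ahead of the robot, y to its left, z up, the work surface at z = 0. Lengths are in m, angles in rad, forces in N, time in s.
With the tool pointing down it reaches from about 0.375 to 0.975 m from the base axis. Payload 3.8 kg.
Tool frame: the origin (TCP) lies at the very end of the fingers, on their centre line; the grasp point (between the pads) lies bot.grip_point_offset behind it (bot.grip_point_offset is the distance from the TCP to the grasp point, in m); z points along the fingers, y is the line along which they close (so a half turn about z gives the same grasp; the last joint's range is limited). The gripper opens to 85 mm and grips with 20 to 120 N. Pads are 22 mm wide; open, the fingers measure 114 mm over their backs; the gripper's body (76 mm by 85 mm) begins 54 mm behind the grasp point. The pads swing forward as they close: fully open they stand 13 mm farther back than shut.
Start: joints at [-1.378, 0.264, 1.604, -0, 1.274, -0.037], TCP at [0.154, -0.657, 0.231] pointing down, gripper open.
Joint ranges: [-2.63, 2.63], [-0.94, 2.18], [0.31, 2.57], [-1.31, 4.45], [0, 2.66], [-2.55, 2.55]. Speed limits (rad/s): [2.57, 2.57, 3.14, 3.14, 3.14, 3.14].

### API

Orientations are given as a rotation vector (axis times angle).
In Python, from workcell import bot, vision gives the robot as it stands.
- The arm moves only by the tool play_rows, never from a script. Its argument "rows" is a list of rows, each an object of numbers: "dx", "dy", "dz": the shift along the tool's x, y, z as a fraction of full scale; "roll": the turn about the tool's z as a fraction of full scale; "fingers": the closure, from 0 (fully open) to 1 (shut). In form: [{"dx": .., "dy": .., "dz": .., "roll": .., "fingers": ..}, ...]. A call has 1 to 20 rows; each row shifts and turns the commanded pose from where the row before left it, along the tool's axes as they then stand; what a row does not reach is not made up. Full scale, the value 1, is 0.04 m for a shift and 4 degrees for a turn. A row lasts 1/12 s, in which the tool goes at most 41.7 mm and 7.16 degrees, less where a joint would pass 70% of its speed; a pose out of reach is approached as far as the arm can. A call with a number of a shift or a turn outside -1 to 1 is refused whole. A call with a gripper value outside its range is refused whole. The fingers move at their own pace and stop on an object; "grip_force" is the grip in N (left out, the last holds). Time passes only in rows, so rows that do not move let the fingers close. It gives the time, the measured TCP pose, the force and the opening at its end, in the units of the state.
- bot.read_state(): the state, without advancing time (a new reading comes with each control period).
- vision.read_camera(name): name is "side" or "top"; returns a dict with "pixels" (420x560x3 uint8, red, green, blue), "depth" (420x560 float32, m along the optical axis (not along the pixel's ray), 0 where there is no reading), "fx", "fy", "cx", "cy" (pixels), "R" (3x3) and "t" (3): a world point X has camera coordinates R X + t. Camera axes: x right, y down, z forward; pixel columns grow to the right and rows downward; lengths in m; the calibration is good to about 2 mm. A picture is of the moment at which its call begins.
- bot.finish_job(): hands the job in, once; it reports no verdict.
The state is a dict: "time": time; "q": joint angles; "joint_vel": joint speeds; "joint_torque": joint torques, N m; "tool_pos": TCP position; "tcp_rot": TCP orientation; "wrist_force": force on the tool from outside, world axes, zero at the start; "torque": the same for the moment, N m; "width": opening from 0.0 (shut) to 1.0 (fully open).
Only numpy, scipy, OpenCV 4.12 (cv2) and the standard library are available. Lean on these libraries where they do the work, as an engineer would, in place of code of your own. Each camera call takes 0.05 s, during which the arm holds its last target. There are 200 camera calls.

### The job

Tip the tall blue bracket back over its round heel, away from its foot plate, until its upright lies on the black rubber bar of the wooden rest, with its heel on the board up by the two brown stop blocks. Work with loosely spread fingertips, one on either side of the upright, and ease it down gently all the way without letting it fall; touch it only lightly, without pinching it, and do not lift its heel off the board. Leave everything else on the bench where it is.

Things in the scene. Friction and masses are not known exactly. Their poses are not given: they have to be found in the camera images.
- bracket: Loose blue bracket, 0.3 to 0.55 kg, standing on its foot on the board. Origin: axis of its round steel heel bar (16 mm diameter, 134 mm long, along y), 8 mm above the board. Its z runs up the upright, its +x out along the foot plate. It is to be tipped over the heel bar to its own -x side, and falls by itself once leaning some 16 degrees that way.
- bracket_top (a point): Middle of the upper end of the bracket's upright, at bracket z = 200 mm. The upright is a plain flat plate, 8 mm thick (x -4 to +4 mm) and 50 mm wide (y); dark hole marks are only on the surface. A touch of 1 to 4 N near this end is enough to tip it and to carry it down.
- bracket_toe (a point): Middle of the free edge of the foot plate, at bracket x = 72 mm. The foot plate is 134 mm wide (y) and 8 mm thick; a small gusset brace joins it to the upright, up to bracket z = 45 mm.
- rest: Fixed lay-down rest. Origin on the bench surface (z = 0); the upright comes down towards its -x. Plywood board 12 mm thick, x -170 to +100 mm, 150 mm wide. At the start the bracket's heel axis is at x = 0 to 12 mm, y within 4 mm, square within 3 degrees.
- rest_stop (a point): Middle between the two brown stop blocks, on the board, at the line of their faces (rest x = -10 mm). Blocks 22 mm high at rest y = -67 to -33 and +33 to +67 mm: the heel bar can roll up against them, its axis then at rest x = -2 mm, while the upright passes between them.
- rest_bar (a point): Middle of the top of the black rubber bar (20 mm diameter, 76 mm long, along y) on a wooden post, at rest x = -120 mm, about 63 mm above the bench. The upright laid on it slopes 22 degrees up from the heel (bracket z 68 degrees from vertical); its last 70 mm stick out beyond the bar, free underneath, the end about 95 mm above the bench.
- glue_bottle: Bystander: white glue bottle with blue nozzle, standing, 67 mm diameter, 200 mm tall; origin under its centre. To be left alone.
- wax_jar: Bystander: jar with grey lid, 62 mm diameter, 64 mm tall; origin under its centre. To be left alone.
- masking_tape: Bystander: roll of masking tape lying flat, 77 mm diameter, 25 mm high; origin under its centre. To be left alone.
- marker: Bystander: white marker with blue cap standing on end, 16 mm diameter, 161 mm tall; origin under its centre. To be left alone.
- screwdriver_yellow: Bystander: yellow-handled screwdriver lying on the bench, 175 mm long, 27 mm high; origin under its centre. To be left alone.
Not all that is in view belongs to the job. Several things have the shape of the bracket; the one meant has the colours described above.

How it is judged:
On the way:
1. the bracket, past its balance point and leaning 29 to 63 degrees, is carried by the fingers (angle between bracket's own z axis and vertical between 0.5 and 1.1 rad and contact force between the fingers and bracket above 0.1 N), for 0.15 s.
At the end, for the whole second after the job is handed in: The bracket lies at rest with its upright on the rubber bar (68 degrees from vertical, within 4.5), its heel bar on the board and by the stop blocks (axis within 18 mm of touching them, 15 mm sideways of the middle, square within 8 degrees) (angle between bracket's own z axis and vertical between 1.10682 and 1.26682 rad and x of bracket in the frame of rest between -0.008 and 0.016 m and y of bracket in the frame of rest between -0.015 and 0.015 m and angle between the y axis of bracket and the y axis of rest, either way round below 0.15 rad and height (world z) of bracket below 0.026 m and contact force between bracket and rest above 0.5 N and linear speed of bracket below 0.02 m/s and angular speed of bracket below 0.1 rad/s).
It fails at once if the bracket falls or is thrown over (turns faster than 3 rad/s) (angular speed of bracket above 3 rad/s).
It fails at once if the heel of the bracket is lifted more than 12 mm off the board (height (world z) of bracket above 0.032 m).
It fails at once if the fingers pinch or press the bracket hard (over 8 N) (contact force between the fingers and bracket above 8 N).
It fails at once if another loose thing on the bench (glue bottle, jar, tape, marker, screwdriver) is moved more than 30 mm (distance of any of glue_bottle, wax_jar, masking_tape, marker, screwdriver_yellow from where it was at the start of the episode above 0.03 m).
It also fails if it takes over 42 s, if anything falls off the work surface, if the arm or the gripper's body presses on something with over 40 N, if the wrist force passes 120 N, or if a joint passes its speed limit or range.

## Working session

There is one attempt and no reset: what is moved stays moved. The work goes in short steps, Python scripts to look and compute and a tool call to move; the robot and the scene stay as the last step left them, time stands still between calls to the robot, and variables do not carry over. Pictures are saved under pics/ and viewed, on a budget of 10 in all, crops included, one or two more only if the job needs it, and the job is handed in when it is done.

Besides the shell and the picture viewer there is one more tool, called after "Call:" as name([rows], argument=value, ...), one row to a line, values as JSON. play_rows: Moves the arm, as the interface text tells. Its arguments: {"type":"object","properties":{"rows":{"type":"array","items":{"type":"object","properties":{"dx":{"type":"number","minimum":-1,"maximum":1},"dy":{"type":"number","minimum":-1,"maximum":1},"dz":{"type":"number","minimum":-1,"maximum":1},"roll":{"type":"number","minimum":-1,"maximum":1},"fingers":{"type":"number"}}}},"grip_force":{"type":"number"}},"required":["rows"]}

```bash
ls; mkdir -p pics; python3 - <<'E'
from workcell import bot, vision
import cv2,pickle
s=bot.read_state();print(s,bot.grip_point_offset)
d={n:vision.read_camera(n) for n in("side","top")}
pickle.dump(d,open("a.pkl","wb"))
for n in d:
    cv2.imwrite(f"pics/{n}0.png",d[n]["pixels"][:,:,::-1]); print(n,d[n]["R"],d[n]["t"],d[n]["fx"])
E
```

```text
pics
{'time': 0.0, 'q': array([-1.37790155e+00,  2.64772941e-01,  1.60539538e+00, -1.09400147e-05,
        1.27369861e+00, -3.68712305e-02]), 'joint_vel': array([ 0.00089519, -0.00073183, -0.00089783, -0.00085454, -0.00033143,
        0.0001012 ]), 'joint_torque': array([ 6.73573504e-04, -5.15110517e+01, -3.67312610e+01, -4.35618367e-04,
        1.30118037e-02,  1.66676838e-06]), 'tool_pos': array([ 0.15360226, -0.65652888,  0.22993715]), 'tcp_rot': array([-3.11863172e+00, -3.59867420e-01,  2.94572016e-04]), 'wrist_force': array([ 0.71208913,  0.698177  , -1.28535011]), 'torque': array([-0.01961759,  0.01014067,  0.01749527]), 'width': 1.0030609845497436} 0.0187
side [[ 0.99767794  0.06582348  0.01749298]
 [ 0.05521205 -0.63124994 -0.77361175]
 [-0.03987937  0.7727812  -0.63341839]] [-0.57620771  0.04690029  1.27534187] 396.7232533756257
top [[ 0.02558675 -0.99967195  0.00114895]
 [-0.99543558 -0.02558399 -0.0919427 ]
 [ 0.09194193  0.00120881 -0.99576364]] [-0.07777928  0.61427267  1.32530485] 498.1325163064043
```

View pics/side0.png

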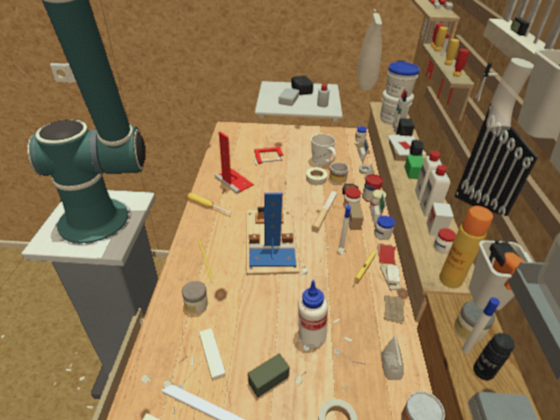

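View pics/top0.png

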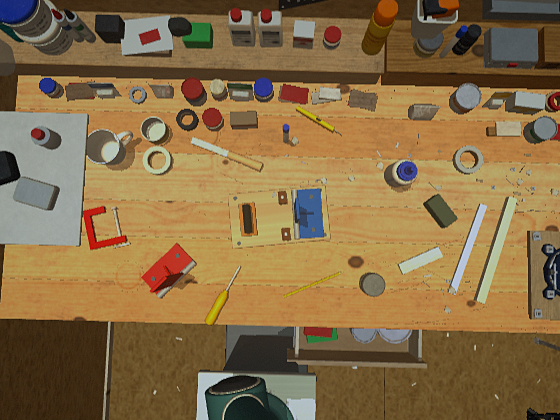

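The target is the blue bracket: its upright's top is near (273,195) in the side view, and the foot plate is near (308,213) in the top view. The black bar is at (248,219) and the stop blocks are at (284,197) and (286,234), so the bracket tips towards +y. Next I'll measure these points.

```bash
cat > h.py <<'E'
import numpy as np,cv2
def pts(c):
    d=c["depth"];v,u=np.mgrid[:420,:560]
    P=np.stack([(u-c["cx"])/c["fx"]*d,(v-c["cy"])/c["fy"]*d,d],-1)
    return (P-c["t"])@c["R"]
def blue(c,x0,y0,x1,y1):
    h=cv2.cvtColor(c["pixels"],cv2.COLOR_RGB2HSV)
    m=(h[...,0]>95)&(h[...,0]<125)&(h[...,1]>110)&(h[...,2]>40)&(c["depth"]>0)
    k=np.zeros_like(m);k[y0:y1,x0:x1]=1
    return m&k
E
python3 - <<'E'
import pickle;from h import *
d=pickle.load(open("a.pkl","rb"))
for n,box in(("top",(220,170,345,260)),("side",(235,180,310,275))):
    c=d[n];P=pts(c);m=blue(c,*box);Q=P[m]
    print(n,m.sum(),"zrange",np.percentile(Q[:,2],[1,50,99]))
    for lo,hi in((.01,.04),(.06,.19),(.19,.205),(.205,.24)):
        q=Q[(Q[:,2]>lo)&(Q[:,2]<hi)]
        if len(q)>3:
            r=cv2.minAreaRect(q[:,:2].astype(np.float32)*1000);print(lo,hi,len(q),np.median(q,0).round(4),"min",q.min(0).round(4),"max",q.max(0).round(4),r)
c=d["top"];P=pts(c);h=cv2.cvtColor(c["pixels"],cv2.COLOR_RGB2HSV)
k=np.zeros((420,560),bool);k[175:255,222:345]=1
b=k&(P[...,2]>.04)&(P[...,2]<.08)&(h[...,2]<75)&(np.mgrid[:420,:560][1]<270)
q=P[b];print("bar",len(q),q.mean(0),q[:,2].max(),cv2.minAreaRect(q[:,:2].astype(np.float32)*1000))
b=k&(P[...,2]>.008)&(P[...,2]<.017); q=P[b];print("board",len(q),cv2.minAreaRect(q[:,:2].astype(np.float32)*1000),cv2.boundingRect(b.astype(np.uint8)))
b=k&(P[...,2]>.028)&(P[...,2]<.042)&(np.mgrid[:420,:560][1]<300)&(np.mgrid[:420,:560][1]>270)&~blue(c,0,0,560,420)
n,l,s,ce=cv2.connectedComponentsWithStats(b.astype(np.uint8))
for i in range(1,n):
    if s[i,4]>8: print("blk",s[i],P[l==i].mean(0).round(4),P[l==i].min(0).round(4),P[l==i].max(0).round(4))
E
```

```text
top 1051 zrange [0.0141127  0.02025254 0.22190764]
0.01 0.04 989 [ 0.5864 -0.1333  0.0201] min [ 0.5199 -0.1691  0.0125] max [ 0.6527 -0.0955  0.0383] ((586.284912109375, -132.24110412597656), (130.87991333007812, 62.96763610839844), 5.182969570159912)
0.205 0.24 59 [ 0.5829 -0.0921  0.2201] min [ 0.5597 -0.097   0.2142] max [ 0.6061 -0.089   0.2262] ((582.7891845703125, -92.33236694335938), (46.672569274902344, 6.620080471038818), 5.247985363006592)
side 1434 zrange [0.01618121 0.04110156 0.21605639]
0.01 0.04 711 [ 0.5848 -0.1367  0.0201] min [ 0.5194 -0.1715  0.0141] max [ 0.6488 -0.0922  0.0397] ((584.6196899414062, -130.19361877441406), (127.14886474609375, 73.46906280517578), 4.674145698547363)
0.06 0.19 511 [ 0.5808 -0.0962  0.1267] min [ 0.5584 -0.1046  0.06  ] max [ 0.6032 -0.0904  0.19  ] ((581.0286254882812, -98.6221694946289), (44.757408142089844, 12.229663848876953), 7.472540378570557)
0.19 0.205 68 [ 0.5796 -0.0961  0.1973] min [ 0.5611 -0.1009  0.1901] max [ 0.6009 -0.0911  0.2047] ((580.9117431640625, -95.8252182006836), (39.86919403076172, 8.89245891571045), 2.005143
[... 222 characters left out ...]
0.56410753 0.03629243 0.06053993] 0.07033579272046907 ((564.32080078125, 36.80535888671875), (72.82733917236328, 19.25701141357422), 7.007339954376221)
board 3009 ((581.308837890625, -56.82536315917969), (200.93214416503906, 322.5960693359375), 1.4335304498672485) (224, 178, 118, 74)
blk [278 191   9  13  98] [ 0.6256 -0.0551  0.0339] [ 0.6097 -0.0663  0.0292] [ 0.643  -0.0438  0.0394]
blk [292 196   4   6  11] [ 0.6237 -0.0862  0.0301] [ 0.6169 -0.0903  0.0281] [ 0.6304 -0.0823  0.0325]
blk [294 223   6   7  19] [ 0.5496 -0.0954  0.0309] [ 0.541  -0.1032  0.0281] [ 0.5571 -0.0895  0.0364]
blk [281 228   9  13 100] [ 0.5264 -0.0669  0.0341] [ 0.5103 -0.0769  0.0283] [ 0.543  -0.0546  0.0394]
```

Call:
play_rows([
  {"dz": -1},
  {"dz": -1},
  {"dz": -0.5,"fingers": 0.5},
  {"fingers": 0.5},
  {"fingers": 0.5},
  {"fingers": 0.5},
])

```text
validation failed for argument at $.ro...
```

Call:
play_rows([
  {"dx": 0,"dy": 0,"dz": -0.8,"roll": 0.6,"fingers": 0.5},
  {"dx": 0,"dy": 0,"dz": -0.8,"roll": 0.6,"fingers": 0.5},
  {"dx": 0,"dy": 0,"dz": -0.8,"roll": 0.6,"fingers": 0.5},
  {"dx": 0.5,"dy": -0.5,"dz": 0,"roll": 0,"fingers": 0.5},
  {"dx": 0.5,"dy": -0.5,"dz": 0,"roll": 0,"fingers": 0.5},
  {"dx": 0.5,"dy": -0.5,"dz": 0,"roll": 0,"fingers": 0.5},
  {"dx": 0.5,"dy": -0.5,"dz": 0,"roll": 0,"fingers": 0.5},
  {"dx": 0.5,"dy": -0.5,"dz": 0,"roll": 0,"fingers": 0.5},
  {"dx": 0.5,"dy": -0.5,"dz": 0,"roll": 0,"fingers": 0.5},
  {"dx": 0.5,"dy": -0.5,"dz": 0,"roll": 0,"fingers": 0.5},
  {"dx": 0.5,"dy": -0.5,"dz": 0,"roll": 0,"fingers": 0.5},
  {"dx": 0.5,"dy": -0.5,"dz": 0,"roll": 0,"fingers": 0.5},
  {"dx": 0.5,"dy": -0.5,"dz": 0,"roll": 0,"fingers": 0.5},
  {"dx": 0.5,"dy": -0.5,"dz": 0,"roll": 0,"fingers": 0.5},
  {"dx": 0.5,"dy": -0.5,"dz": 0,"roll": 0,"fingers": 0.5},
  {"dx": 0.5,"dy": -0.5,"dz": 0,"roll": 0,"fingers": 0.5},
  {"dx": 0.5,"dy": -0.5,"dz": 0,"roll": 0,"fingers": 0.5},
  {"dx": 0.5,"dy": -0.5,"dz": 0,"roll": 0,"fingers": 0.5},
  {"dx": 0.5,"dy": -0.5,"dz": 0,"roll": 0,"fingers": 0.5},
  {"dx": 0.5,"dy": -0.5,"dz": 0,"roll": 0,"fingers": 0.5},
], grip_force=20)

```text
time: 1.77
tool_pos: [0.457, -0.2824, 0.3268]
tcp_rot: [-3.137, -0.163, 0.001]
wrist_force: [-0.8, -0.6, -1.0]
width: 0.502
```

Call:
play_rows([
  {"dx": 0.4,"dy": -0.49,"dz": 0,"roll": 0,"fingers": 0.5},
  {"dx": 0.4,"dy": -0.49,"dz": 0,"roll": 0,"fingers": 0.5},
  {"dx": 0.4,"dy": -0.49,"dz": 0,"roll": 0,"fingers": 0.5},
  {"dx": 0.4,"dy": -0.49,"dz": 0,"roll": 0,"fingers": 0.5},
  {"dx": 0.4,"dy": -0.49,"dz": 0,"roll": 0,"fingers": 0.5},
  {"dx": 0.4,"dy": -0.49,"dz": 0,"roll": 0,"fingers": 0.5},
  {"dx": 0.4,"dy": -0.49,"dz": 0,"roll": 0,"fingers": 0.5},
  {"dx": 0.4,"dy": -0.49,"dz": 0,"roll": 0,"fingers": 0.5},
  {"dx": 0.4,"dy": -0.49,"dz": 0.4,"roll": 0,"fingers": 0.5},
  {"dx": 0,"dy": 0,"dz": 0.8,"roll": 0,"fingers": 0.5},
  {"dx": 0,"dy": 0,"dz": 0.4,"roll": 0,"fingers": 0.5},
  {"dx": 0,"dy": 0,"dz": 0,"roll": 0,"fingers": 0.5},
])

```text
time: 2.77
tool_pos: [0.5784, -0.092, 0.2574]
tcp_rot: [-3.135, -0.165, 0.015]
wrist_force: [-0.5, 0.3, -0.1]
width: 0.501
```

```bash
python3 - <<'E'
from workcell import bot, vision
import cv2
c=vision.read_camera("side")
cv2.imwrite("pics/s1.png",cv2.resize(c["pixels"][110:290,180:360,::-1],(720,720),interpolation=2)[:600])
print(bot.read_state()["tool_pos"])
E
```

```text
[ 0.57952032 -0.09262816  0.26004791]
```

View pics/s1.png

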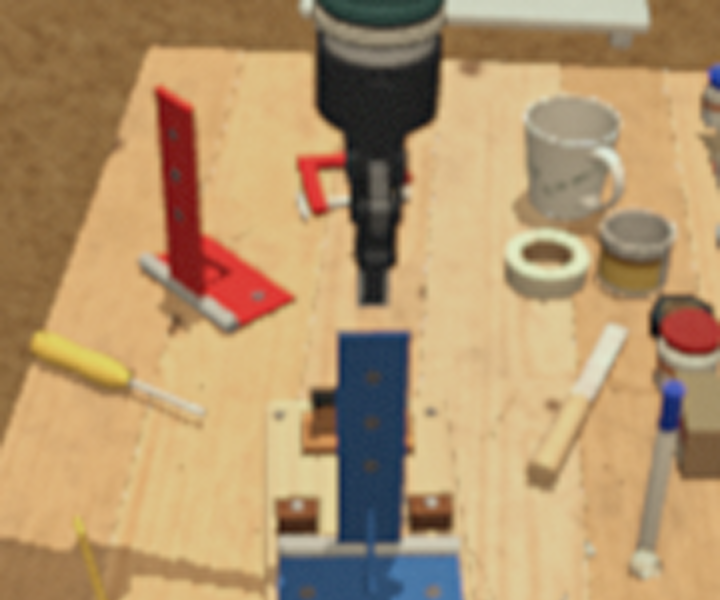

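The tool is centred over the upright: fingertips at (373,300) above its top edge at (373,335) in the crop. Now I'll lower the fingers around it, then narrow the gap.

Call:
play_rows([
  {"dx": 0.05,"dy": 0,"dz": 0.23,"roll": 0,"fingers": 0.5},
  {"dx": 0,"dy": 0,"dz": 0.23,"roll": 0,"fingers": 0.5},
  {"dx": 0,"dy": 0,"dz": 0.23,"roll": 0,"fingers": 0.5},
  {"dx": 0,"dy": 0,"dz": 0.23,"roll": 0,"fingers": 0.5},
  {"dx": 0,"dy": 0,"dz": 0.23,"roll": 0,"fingers": 0.5},
  {"dx": 0,"dy": 0,"dz": 0.23,"roll": 0,"fingers": 0.5},
  {"dx": 0,"dy": 0,"dz": 0.23,"roll": 0,"fingers": 0.5},
  {"dx": 0,"dy": 0,"dz": 0.23,"roll": 0,"fingers": 0.5},
  {"dx": 0,"dy": 0,"dz": 0,"roll": 0,"fingers": 0.62},
  {"dx": 0,"dy": 0,"dz": 0,"roll": 0,"fingers": 0.62},
  {"dx": 0,"dy": 0,"dz": 0,"roll": 0,"fingers": 0.62},
])

```text
time: 3.73
tool_pos: [0.5837, -0.0932, 0.1899]
tcp_rot: [3.137, 0.164, 0.001]
wrist_force: [1.2, -0.1, 0.1]
width: 0.379
```

```bash
cat > look.py <<'E'
from workcell import bot, vision
from h import *
import sys
s=bot.read_state();print(s["time"],s["tool_pos"].round(4),s["wrist_force"].round(2),s["width"])
c=vision.read_camera("side");P=pts(c)
if len(sys.argv)>1: cv2.imwrite(f"pics/{sys.argv[1]}.png",cv2.resize(c["pixels"][110:290,180:360,::-1],(720,720),interpolation=2)[:600])
# rest frame
o=np.array([.5785,-.0825]);X=np.array([.118,-.993]);Y=np.array([.993,.118])
m=blue(c,225,130,320,300);Q=P[m];q=(Q[:,:2]-o)
R=np.stack([q@X,q@Y,Q[:,2]],1)
R=R[(abs(R[:,1])<.03)&(R[:,2]<.26)]
# upright: fit plane of the largest face by RANSAC-free: use points off the foot (iterative)
best=None
rng=np.random.default_rng(0)
for _ in range(400):
    a=R[rng.choice(len(R),2,False)][:,[0,2]];v=a[1]-a[0];n=np.array([-v[1],v[0]])/(np.hypot(*v)+1e-9)
    k=abs((R[:,[0,2]]-a[0])@n)<.004
    t=np.arctan2(-v[0]*np.sign(v[1]),abs(v[1]))
    if t<-.3 or t>1.35: continue
    if best is None or k.sum()>best[0]: best=(k.sum(),k)
k=best[1];vx,vz,x0,z0=cv2.fitLine(R[k][:,[0,2]].astype(np.float32),cv2.DIST_HUBER,0,.001,.001).ravel()
if vz<0: vx,vz=-vx,-vz
u=(R[k][:,[0,2]]-[x0,z0])@[vx,vz]
print("tilt deg",np.degrees(np.arctan2(-vx,vz)).round(1),"n",k.sum(),"pt",x0.round(4),z0.round(4),"ends",[(np.array([x0,z0])+e*np.array([vx,vz])).round(4) for e in np.percentile(u,[1,99])],"y",np.median(R[k][:,1]).round(4))
tp=s["tool_pos"][:2]-o;print("tcp in rest x,y",(tp@X).round(4),(tp@Y).round(4),"z",s["tool_pos"][2].round(4))
E
python3 look.py
```

```text
3.7333 [ 0.5837 -0.0932  0.1899] [ 1.21 -0.15  0.12] 0.3788688551090638
tilt deg 0.1 n 592 pt 0.0139 0.1166 ends [array([0.0141, 0.0335]), array([0.0136, 0.2149])] y -0.0022
tcp in rest x,y 0.0112 0.0039 z 0.1899
```

Call:
play_rows([
  {"dx": 0,"dy": -0.08,"dz": 0,"roll": 0,"fingers": 0.62},
  {"dx": 0,"dy": -0.08,"dz": 0,"roll": 0,"fingers": 0.62},
  {"dx": 0,"dy": -0.08,"dz": 0,"roll": 0,"fingers": 0.62},
  {"dx": 0,"dy": -0.05,"dz": 0,"roll": 0,"fingers": 0.62},
  {"dx": 0,"dy": -0.04,"dz": 0,"roll": 0,"fingers": 0.62},
  {"dx": 0,"dy": -0.04,"dz": 0,"roll": 0,"fingers": 0.62},
  {"dx": 0,"dy": -0.04,"dz": 0,"roll": 0,"fingers": 0.62},
  {"dx": 0,"dy": -0.04,"dz": 0,"roll": 0,"fingers": 0.62},
  {"dx": 0,"dy": -0.04,"dz": 0,"roll": 0,"fingers": 0.62},
  {"dx": 0,"dy": -0.04,"dz": 0,"roll": 0,"fingers": 0.62},
  {"dx": 0,"dy": -0.04,"dz": 0,"roll": 0,"fingers": 0.62},
  {"dx": 0,"dy": -0.04,"dz": 0,"roll": 0,"fingers": 0.62},
])

```text
time: 4.78
tool_pos: [0.5809, -0.0687, 0.1896]
tcp_rot: [-3.137, -0.163, 0.0]
wrist_force: [0.5, -0.3, 0.4]
width: 0.379
```

```bash
python3 look.py
```

```text
4.7833 [ 0.5809 -0.0687  0.1896] [ 0.54 -0.3   0.35] 0.37881312451068183
tilt deg 3.7 n 645 pt 0.007 0.1195 ends [array([0.0127, 0.0323]), array([0.0008, 0.2149])] y -0.0012
tcp in rest x,y -0.0134 0.004 z 0.1896
```

Call:
play_rows([
  {"dx": 0,"dy": -0.04,"dz": 0,"roll": 0,"fingers": 0.62},
  {"dx": 0,"dy": -0.04,"dz": 0,"roll": 0,"fingers": 0.62},
  {"dx": 0,"dy": -0.04,"dz": 0,"roll": 0,"fingers": 0.62},
  {"dx": 0,"dy": -0.04,"dz": 0,"roll": 0,"fingers": 0.62},
  {"dx": 0,"dy": -0.04,"dz": 0,"roll": 0,"fingers": 0.62},
  {"dx": 0,"dy": -0.04,"dz": 0,"roll": 0,"fingers": 0.62},
  {"dx": 0,"dy": -0.04,"dz": 0,"roll": 0,"fingers": 0.62},
  {"dx": 0,"dy": -0.04,"dz": 0,"roll": 0,"fingers": 0.62},
  {"dx": 0,"dy": -0.04,"dz": 0,"roll": 0,"fingers": 0.62},
  {"dx": 0,"dy": -0.04,"dz": 0,"roll": 0,"fingers": 0.62},
  {"dx": 0,"dy": -0.04,"dz": 0,"roll": 0,"fingers": 0.62},
  {"dx": 0,"dy": -0.04,"dz": 0,"roll": 0,"fingers": 0.62},
  {"dx": 0,"dy": -0.04,"dz": 0,"roll": 0,"fingers": 0.62},
])

```text
time: 5.92
tool_pos: [0.5787, -0.048, 0.1897]
tcp_rot: [3.137, 0.164, 0.0]
wrist_force: [-0.4, -0.6, 0.1]
width: 0.38
```

```bash
python3 look.py s2
```

```text
5.9167 [ 0.5787 -0.048   0.1897] [-0.45 -0.59  0.1 ] 0.379791599358268
tilt deg 10.3 n 668 pt -0.0055 0.119 ends [array([0.01  , 0.0337]), array([-0.0221,  0.2107])] y -0.0008
tcp in rest x,y -0.0342 0.0043 z 0.1897
```

View pics/s2.png

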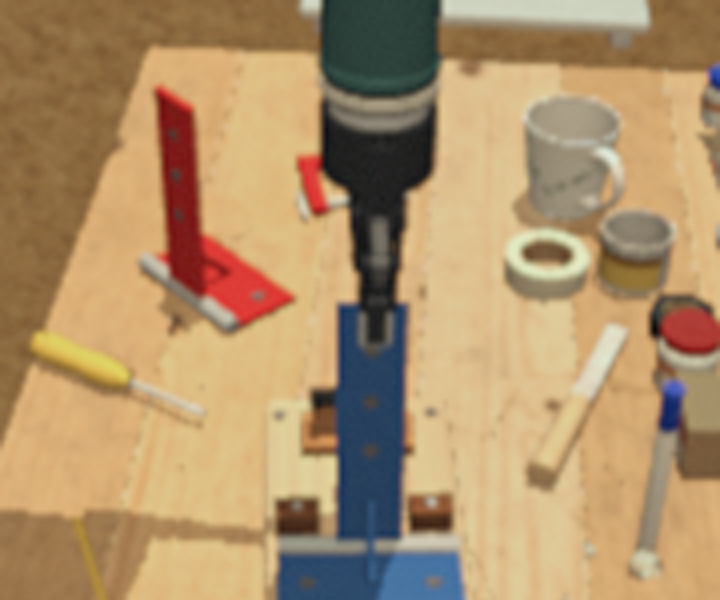

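The fingers straddle the upright, with the near fingertip at (375,340), and it leans about 10°. I'll narrow the gap a little and ease it past balance.

Call:
play_rows([
  {"dx": 0,"dy": 0,"dz": 0,"roll": 0,"fingers": 0.64},
  {"dx": 0,"dy": 0,"dz": 0,"roll": 0,"fingers": 0.66},
  {"dx": 0,"dy": 0,"dz": 0,"roll": 0,"fingers": 0.68},
  {"dx": 0,"dy": -0.03,"dz": 0,"roll": 0,"fingers": 0.7},
  {"dx": 0,"dy": -0.03,"dz": 0,"roll": 0,"fingers": 0.7},
  {"dx": 0,"dy": -0.03,"dz": 0,"roll": 0,"fingers": 0.7},
  {"dx": 0,"dy": -0.03,"dz": 0,"roll": 0,"fingers": 0.7},
  {"dx": 0,"dy": -0.03,"dz": 0,"roll": 0,"fingers": 0.7},
  {"dx": 0,"dy": -0.03,"dz": 0,"roll": 0,"fingers": 0.7},
  {"dx": 0,"dy": -0.03,"dz": 0,"roll": 0,"fingers": 0.7},
  {"dx": 0,"dy": -0.03,"dz": 0,"roll": 0,"fingers": 0.7},
  {"dx": 0,"dy": -0.03,"dz": 0,"roll": 0,"fingers": 0.7},
  {"dx": 0,"dy": -0.03,"dz": 0,"roll": 0,"fingers": 0.7},
  {"dx": 0,"dy": -0.03,"dz": 0,"roll": 0,"fingers": 0.7},
  {"dx": 0,"dy": -0.03,"dz": 0,"roll": 0,"fingers": 0.7},
  {"dx": 0,"dy": -0.03,"dz": 0,"roll": 0,"fingers": 0.7},
  {"dx": 0,"dy": -0.03,"dz": 0,"roll": 0,"fingers": 0.7},
])

```text
time: 7.38
tool_pos: [0.577, -0.0314, 0.1897]
tcp_rot: [3.137, 0.164, 0.0]
wrist_force: [-0.0, -0.1, -0.5]
width: 0.304
```

```bash
python3 look.py
```

```text
7.3833 [ 0.577  -0.0314  0.1897] [-0.05 -0.11 -0.46] 0.3043578550917322
tilt deg 16.6 n 701 pt -0.0214 0.1315 ends [array([0.0085, 0.0314]), array([-0.0435,  0.2053])] y -0.0004
tcp in rest x,y -0.051 0.0046 z 0.1897
```

Call:
play_rows([
  {"dx": 0,"dy": -0.03,"dz": 0,"roll": 0,"fingers": 0.7},
  {"dx": 0,"dy": -0.03,"dz": 0,"roll": 0,"fingers": 0.7},
  {"dx": 0,"dy": -0.03,"dz": 0,"roll": 0,"fingers": 0.7},
  {"dx": 0,"dy": -0.03,"dz": 0,"roll": 0,"fingers": 0.7},
  {"dx": 0,"dy": -0.03,"dz": 0,"roll": 0,"fingers": 0.7},
  {"dx": 0,"dy": -0.03,"dz": 0,"roll": 0,"fingers": 0.7},
])

```text
time: 7.93
tool_pos: [0.5762, -0.0242, 0.1897]
tcp_rot: [-3.137, -0.164, 0.0]
wrist_force: [-0.6, -0.1, -0.5]
width: 0.302
```

```bash
python3 look.py
```

```text
7.9333 [ 0.5762 -0.0242  0.1897] [-0.56 -0.08 -0.49] 0.30229399538364315
tilt deg 18.7 n 717 pt -0.02 0.1138 ends [array([0.0078, 0.0316]), array([-0.0502,  0.2031])] y -0.0002
tcp in rest x,y -0.0582 0.0046 z 0.1897
```

Call:
play_rows([
  {"dx": 0,"dy": -0.03,"dz": 0,"roll": 0,"fingers": 0.7},
  {"dx": 0,"dy": -0.03,"dz": 0,"roll": 0,"fingers": 0.7},
  {"dx": 0,"dy": -0.03,"dz": 0,"roll": 0,"fingers": 0.7},
  {"dx": 0,"dy": -0.03,"dz": 0,"roll": 0,"fingers": 0.7},
])

```text
time: 8.32
tool_pos: [0.5757, -0.0194, 0.1897]
tcp_rot: [-3.137, -0.164, 0.0]
wrist_force: [0.5, 0.2, -0.5]
width: 0.301
```

```bash
python3 look.py
```

```text
8.3167 [ 0.5757 -0.0194  0.1897] [ 0.48  0.17 -0.45] 0.3005115070180411
tilt deg 20.1 n 725 pt -0.0228 0.1134 ends [array([0.007, 0.032]), array([-0.0553,  0.2019])] y -0.0
tcp in rest x,y -0.063 0.0047 z 0.1897
```

Call:
play_rows([
  {"dx": 0,"dy": -0.02,"dz": 0.03,"roll": 0,"fingers": 0.7},
  {"dx": 0,"dy": -0.02,"dz": 0.03,"roll": 0,"fingers": 0.7},
  {"dx": 0,"dy": -0.02,"dz": 0.03,"roll": 0,"fingers": 0.7},
  {"dx": 0,"dy": -0.02,"dz": 0.03,"roll": 0,"fingers": 0.7},
  {"dx": 0,"dy": -0.02,"dz": 0.03,"roll": 0,"fingers": 0.7},
])

```text
time: 8.78
tool_pos: [0.5752, -0.0155, 0.1834]
tcp_rot: [-3.137, -0.163, 0.0]
wrist_force: [-0.6, 0.4, -0.3]
width: 0.298
```

```bash
python3 look.py
```

```text
8.7833 [ 0.5752 -0.0155  0.1834] [-0.6   0.41 -0.26] 0.29847108460995153
tilt deg 24.1 n 713 pt -0.0298 0.1107 ends [array([0.0052, 0.0327]), array([-0.0681,  0.1962])] y 0.0003
tcp in rest x,y -0.0669 0.0047 z 0.1834
```

The bracket is past balance at 24° and has settled on the far finger, as the geometry predicts. Now I'll ease it down along the arc, widening the fingers as it goes.

Call:
play_rows([
  {"dx": 0,"dy": -0.058,"dz": 0.044,"roll": 0,"fingers": 0.69},
  {"dx": 0,"dy": -0.058,"dz": 0.044,"roll": 0,"fingers": 0.68},
  {"dx": 0,"dy": -0.058,"dz": 0.044,"roll": 0,"fingers": 0.67},
  {"dx": 0,"dy": -0.058,"dz": 0.044,"roll": 0,"fingers": 0.66},
  {"dx": 0,"dy": -0.058,"dz": 0.044,"roll": 0,"fingers": 0.65},
  {"dx": 0,"dy": -0.058,"dz": 0.044,"roll": 0,"fingers": 0.65},
  {"dx": 0,"dy": -0.058,"dz": 0.044,"roll": 0,"fingers": 0.64},
  {"dx": 0,"dy": -0.058,"dz": 0.044,"roll": 0,"fingers": 0.63},
  {"dx": 0,"dy": -0.058,"dz": 0.044,"roll": 0,"fingers": 0.62},
  {"dx": 0,"dy": -0.058,"dz": 0.044,"roll": 0,"fingers": 0.61},
  {"dx": 0,"dy": -0.058,"dz": 0.044,"roll": 0,"fingers": 0.6},
  {"dx": 0,"dy": -0.058,"dz": 0.044,"roll": 0,"fingers": 0.6},
])

```text
time: 9.83
tool_pos: [0.5724, 0.0124, 0.1624]
tcp_rot: [-3.137, -0.163, -0.0]
wrist_force: [-0.6, 0.2, 1.0]
width: 0.398
```

```bash
python3 look.py
```

```text
9.8333 [0.5724 0.0124 0.1624] [-0.58  0.24  1.03] 0.39826379487692126
tilt deg 34.8 n 686 pt -0.0447 0.0984 ends [array([0.0016, 0.0318]), array([-0.1011,  0.1794])] y 0.0012
tcp in rest x,y -0.095 0.0052 z 0.1624
```

Call:
play_rows([
  {"dx": 0,"dy": -0.044,"dz": 0.051,"roll": 0,"fingers": 0.59},
  {"dx": 0,"dy": -0.044,"dz": 0.051,"roll": 0,"fingers": 0.58},
  {"dx": 0,"dy": -0.044,"dz": 0.051,"roll": 0,"fingers": 0.56},
  {"dx": 0,"dy": -0.044,"dz": 0.051,"roll": 0,"fingers": 0.55},
  {"dx": 0,"dy": -0.044,"dz": 0.051,"roll": 0,"fingers": 0.54},
  {"dx": 0,"dy": -0.044,"dz": 0.051,"roll": 0,"fingers": 0.53},
  {"dx": 0,"dy": -0.044,"dz": 0.051,"roll": 0,"fingers": 0.51},
  {"dx": 0,"dy": -0.044,"dz": 0.051,"roll": 0,"fingers": 0.5},
  {"dx": 0,"dy": -0.044,"dz": 0.051,"roll": 0,"fingers": 0.49},
  {"dx": 0,"dy": -0.044,"dz": 0.051,"roll": 0,"fingers": 0.48},
  {"dx": 0,"dy": -0.044,"dz": 0.051,"roll": 0,"fingers": 0.46},
  {"dx": 0,"dy": -0.044,"dz": 0.051,"roll": 0,"fingers": 0.45},
])

```text
time: 10.88
tool_pos: [0.5702, 0.0333, 0.1379]
tcp_rot: [3.137, 0.163, -0.0]
wrist_force: [0.4, 0.9, -0.3]
width: 0.547
```

```bash
python3 look.py s3
```

```text
10.8833 [0.5702 0.0333 0.1379] [ 0.44  0.94 -0.35] 0.5474689717400008
tilt deg 44.7 n 644 pt -0.0564 0.0865 ends [array([-0.0011,  0.0307]), array([-0.1267,  0.1576])] y 0.001
tcp in rest x,y -0.116 0.0054 z 0.1379
```

View pics/s3.png

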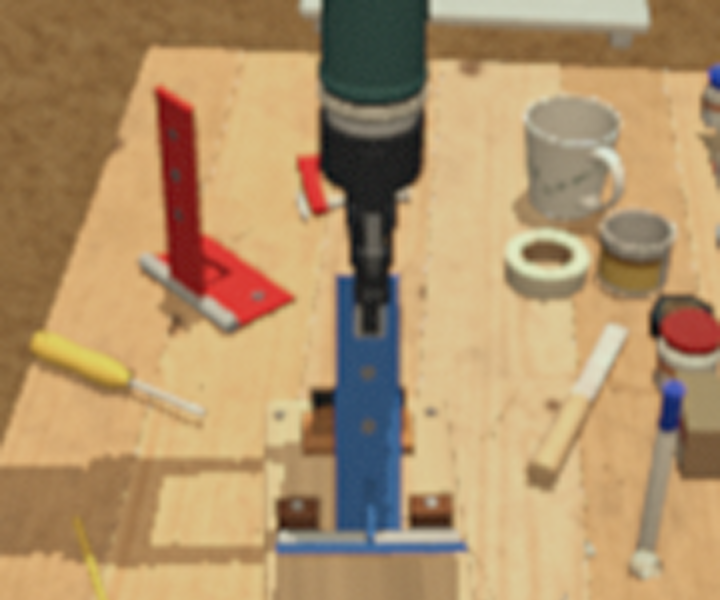

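The bracket is still between the fingertips, near finger at (372,325), leaning 45° with its heel down by the stops. Continuing.

Call:
play_rows([
  {"dx": 0,"dy": -0.036,"dz": 0.055,"roll": 0,"fingers": 0.44},
  {"dx": 0,"dy": -0.036,"dz": 0.055,"roll": 0,"fingers": 0.43},
  {"dx": 0,"dy": -0.036,"dz": 0.055,"roll": 0,"fingers": 0.41},
  {"dx": 0,"dy": -0.036,"dz": 0.055,"roll": 0,"fingers": 0.4},
  {"dx": 0,"dy": -0.036,"dz": 0.055,"roll": 0,"fingers": 0.39},
  {"dx": 0,"dy": -0.036,"dz": 0.055,"roll": 0,"fingers": 0.38},
  {"dx": 0,"dy": -0.036,"dz": 0.055,"roll": 0,"fingers": 0.36},
  {"dx": 0,"dy": -0.036,"dz": 0.055,"roll": 0,"fingers": 0.35},
  {"dx": 0,"dy": -0.036,"dz": 0.055,"roll": 0,"fingers": 0.34},
  {"dx": 0,"dy": -0.036,"dz": 0.055,"roll": 0,"fingers": 0.33},
  {"dx": 0,"dy": -0.036,"dz": 0.055,"roll": 0,"fingers": 0.31},
  {"dx": 0,"dy": -0.036,"dz": 0.055,"roll": 0,"fingers": 0.3},
])

```text
time: 11.93
tool_pos: [0.5683, 0.0504, 0.1113]
tcp_rot: [3.137, 0.164, -0.0]
wrist_force: [0.9, 0.2, -0.4]
width: 0.7
```

```bash
python3 look.py
```

```text
11.9333 [0.5683 0.0504 0.1113] [ 0.88  0.22 -0.4 ] 0.6997915627391477
tilt deg 54.9 n 565 pt -0.0667 0.0732 ends [array([-0.0078,  0.0318]), array([-0.1501,  0.1318])] y 0.0004
tcp in rest x,y -0.1332 0.0056 z 0.1113
```

Call:
play_rows([
  {"dx": 0,"dy": -0.021,"dz": 0.052,"roll": 0,"fingers": 0.29},
  {"dx": 0,"dy": -0.021,"dz": 0.052,"roll": 0,"fingers": 0.28},
  {"dx": 0,"dy": -0.021,"dz": 0.052,"roll": 0,"fingers": 0.27},
  {"dx": 0,"dy": -0.021,"dz": 0.052,"roll": 0,"fingers": 0.26},
  {"dx": 0,"dy": -0.021,"dz": 0.052,"roll": 0,"fingers": 0.25},
  {"dx": 0,"dy": -0.021,"dz": 0.052,"roll": 0,"fingers": 0.24},
  {"dx": 0,"dy": -0.021,"dz": 0.052,"roll": 0,"fingers": 0.23},
  {"dx": 0,"dy": -0.021,"dz": 0.052,"roll": 0,"fingers": 0.22},
  {"dx": 0,"dy": -0.021,"dz": 0.052,"roll": 0,"fingers": 0.21},
  {"dx": 0,"dy": -0.021,"dz": 0.052,"roll": 0,"fingers": 0.2},
  {"dx": 0,"dy": -0.021,"dz": 0.052,"roll": 0,"fingers": 0.19},
  {"dx": 0,"dy": -0.021,"dz": 0.052,"roll": 0,"fingers": 0.18},
  {"dx": 0,"dy": -0.021,"dz": 0.052,"roll": 0,"fingers": 0.17},
  {"dx": 0,"dy": -0.021,"dz": 0.052,"roll": 0,"fingers": 0.16},
  {"dx": 0,"dy": -0.021,"dz": 0.052,"roll": 0,"fingers": 0.15},
])

```text
time: 13.23
tool_pos: [0.567, 0.0629, 0.0802]
tcp_rot: [3.137, 0.164, -0.0]
wrist_force: [-0.1, 1.0, -0.1]
width: 0.851
```

```bash
python3 look.py s4
```

```text
13.2333 [0.567  0.0629 0.0802] [-0.11  0.95 -0.09] 0.8508671117428208
tilt deg 65.7 n 469 pt -0.0795 0.0614 ends [array([-0.0214,  0.0352]), array([-0.1666,  0.1008])] y 0.002
tcp in rest x,y -0.1457 0.0058 z 0.0802
```

View pics/s4.png

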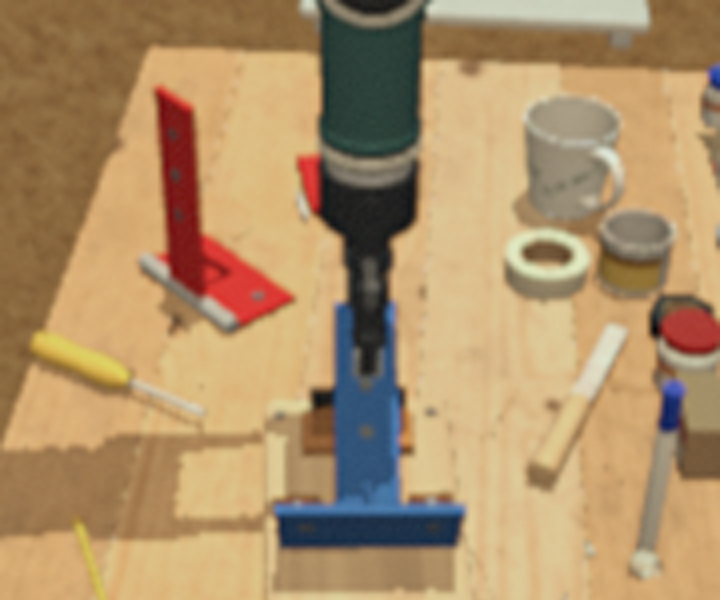

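The lean is now about 65°, with the near finger at (370,370) and the upright almost on the bar. Now the last few degrees.

Call:
play_rows([
  {"dx": 0,"dy": -0.012,"dz": 0.04,"roll": 0,"fingers": 0.15},
  {"dx": 0,"dy": -0.012,"dz": 0.04,"roll": 0,"fingers": 0.14},
  {"dx": 0,"dy": -0.012,"dz": 0.04,"roll": 0,"fingers": 0.13},
  {"dx": 0,"dy": -0.012,"dz": 0.04,"roll": 0,"fingers": 0.12},
  {"dx": 0,"dy": -0.012,"dz": 0.04,"roll": 0,"fingers": 0.11},
  {"dx": 0,"dy": -0.012,"dz": 0.04,"roll": 0,"fingers": 0.1},
  {"dx": 0,"dy": -0.012,"dz": 0.03,"roll": 0,"fingers": 0.09},
  {"dx": 0,"dy": -0.012,"dz": 0.03,"roll": 0,"fingers": 0.08},
  {"dx": 0,"dy": -0.012,"dz": 0.0,"roll": 0,"fingers": 0.07},
  {"dx": 0,"dy": -0.012,"dz": 0.0,"roll": 0,"fingers": 0.06},
])

```text
time: 14.12
tool_pos: [0.5666, 0.0676, 0.0684]
tcp_rot: [3.137, 0.164, -0.0]
wrist_force: [0.5, 0.0, -0.3]
width: 0.94
```

```bash
python3 look.py
```

```text
14.1167 [0.5666 0.0676 0.0684] [ 0.51  0.02 -0.3 ] 0.939768340167561
tilt deg 68.8 n 428 pt -0.0827 0.0577 ends [array([-0.0015,  0.0262]), array([-0.1723,  0.0925])] y 0.0011
tcp in rest x,y -0.1505 0.0059 z 0.0684
```

Call:
play_rows([
  {"dx": 0,"dy": -0.03,"dz": 0,"roll": 0,"fingers": 0.03},
  {"dx": 0,"dy": -0.03,"dz": 0,"roll": 0,"fingers": 0.0},
  {"dx": 0,"dy": -0.03,"dz": -0.02,"roll": 0,"fingers": 0.0},
  {"dx": 0,"dy": 0,"dz": -0.1,"roll": 0,"fingers": 0.0},
  {"dx": 0,"dy": 0,"dz": -0.2,"roll": 0,"fingers": 0.0},
  {"dx": 0,"dy": 0,"dz": -0.4,"roll": 0,"fingers": 0.0},
  {"dx": 0,"dy": 0,"dz": -0.6,"roll": 0,"fingers": 0.0},
  {"dx": 0,"dy": 0,"dz": -0.8,"roll": 0,"fingers": 0.0},
  {"dx": 0,"dy": 0,"dz": -0.8,"roll": 0,"fingers": 0.0},
  {"dx": 0,"dy": 0,"dz": -0.8,"roll": 0,"fingers": 0.0},
  {"dx": 0,"dy": 0,"dz": 0,"roll": 0,"fingers": 0.0},
  {"dx": 0,"dy": 0,"dz": 0,"roll": 0,"fingers": 0.0},
])

```text
time: 15.17
tool_pos: [0.5685, 0.0714, 0.2216]
tcp_rot: [-3.137, -0.164, -0.012]
wrist_force: [0.4, 0.0, -0.4]
width: 0.999
```

```bash
python3 look.py s5; python3 -c "
from workcell import vision;from h import *
import pickle
c=vision.read_camera('top');P=pts(c);m=blue(c,220,170,345,260);Q=P[m]
o=np.array([.5785,-.0825]);X=np.array([.118,-.993]);Y=np.array([.993,.118])
q=Q[:,:2]-o;R=np.stack([q@X,q@Y,Q[:,2]],1)
print(np.percentile(R,[1,50,99],axis=0).round(4))
f=R[R[:,0]>.0];print('toe/foot',cv2.minAreaRect(f[:,:2].astype(np.float32)*1000),f[:,2].max())
a=pickle.load(open('a.pkl','rb'))['top']['pixels'].astype(int);d=abs(a-c['pixels']).sum(-1)>120
cv2.imwrite('pics/t5.png',c['pixels'][:,:,::-1])
"
```

```text
15.1667 [0.5685 0.0714 0.2216] [ 0.43  0.01 -0.42] 0.9990596522822902
tilt deg 68.6 n 565 pt -0.097 0.0633 ends [array([0.0089, 0.0219]), array([-0.1764,  0.0944])] y 0.0056
tcp in rest x,y -0.154 0.0082 z 0.2216
[[-0.1337 -0.06    0.0257]
 [-0.0392  0.0022  0.0563]
 [ 0.0339  0.0664  0.0905]]
toe/foot ((17.212360382080078, 2.780323028564453), (128.975830078125, 33.04188537597656), 88.56461334228516) 0.09229489021144925
```

View pics/s5.png

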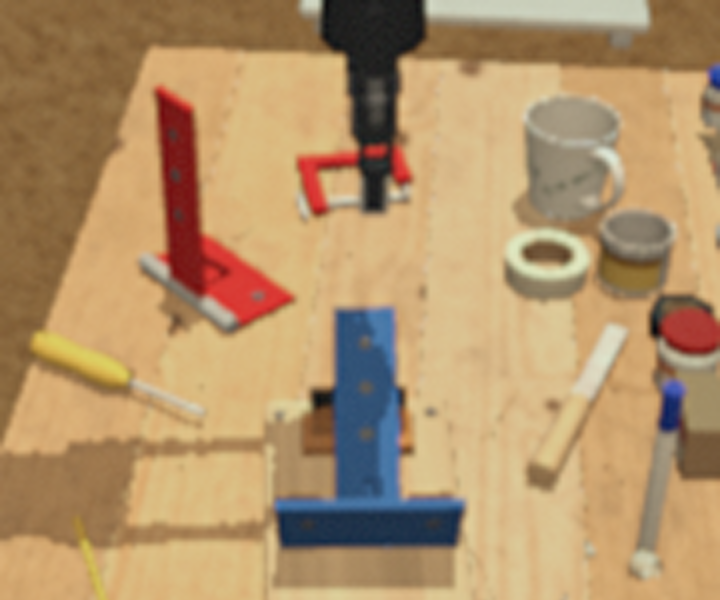

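The bracket lies on the bar with its heel at the stops, and the fingers are clear, with their tips at (373,205) well beyond the upright's end at (365,312). Handing in.

```bash
python3 -c "
from workcell import bot
print(bot.finish_job())"
```

```text
the job is handed in; nothing more can be done
None
```

The blue bracket now lies with its upright on the black rubber bar and its heel by the stop blocks. I handed the job in at about 15 s of the 42 s allowed; no verdict is reported.

**How it went:** The open fingers straddled the upright. The foot-side finger pushed it past balance, which came at about 20° rather than the stated 16°. The other finger then carried it from 24° down to the bar in small steps, with the gap widening as it went. The fingers then backed off and rose clear.

**Last checks, from the cameras:**

| Check | Measured | Allowed |
|---|---|---|
| Lean from vertical | 68.6° | 63.5° to 72.5° |
| Heel axis along the rest (rest x) | about +3 mm | -8 to +16 mm |
| Sideways offset | about 3 mm | 15 mm |
| Squareness | within about 2° | 8° |

- **Forces:** readings at the wrist stayed at noise level, about 1 N, at each stop. Finger contact force was not measured directly, and the wrist was not logged during moves.
- **Bystanders:** the ones in the last side view showed no visible movement. The glue bottle and wax jar were outside that crop, and I did not compare positions numerically. The path kept clear of both.

No check failed or disagreed. One early move call was refused for a missing field and moved nothing.

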